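# Set the amplifier board on the board cradle

## Robot

A 7-joint arm with a two-finger parallel gripper is mounted at the origin on the work surface. World frame = base frame: x ahead of the robot, y to its left, z up, the work surface at z = 0. Lengths are in mm, angles in rad, forces in N, time in s.
With the tool pointing down it reaches from about 425 to 875 mm from the base axis. Payload 4.7 kg.
Tool frame: the origin (TCP) lies on the centre line of the jaws, within the pads' length; the fingertips stand 8 mm ahead of it and the grasp point (between the pads) lies 11 mm behind it (ctrl.tip_extent is the distance from the TCP to the fingertips, in mm); z points along the fingers, x is the direction in which the jaws open and shut, and the axes are right-handed (so a half turn about z gives the same grasp; the last joint's range is limited). The gripper opens to 85 mm and grips with 20 to 120 N. Pads are 22 mm wide; open, the fingers measure 114 mm over their backs; the gripper's body (76 mm by 85 mm) begins 54 mm behind the grasp point. The pads swing forward as they close: fully open they stand 13 mm farther back than shut.
Start: joints at [-1.136, 0.321, -0.07, 1.45, 0.023, 1.371, -0.057], TCP at [265.547, 593.303, 239.349] pointing down, gripper open.
Joint ranges: [-2.86, 2.86], [-0.3, 2.09], [-1.38, 1.24], [0.06, 2.45], [-1.56, 4.7], [0.09, 2.05], [-2.69, 2.69]. Speed limits (rad/s): [2.57, 2.57, 3.14, 3.14, 3.14, 3.14, 3.14].

## Interface

Orientations are given as a 3x3 rotation matrix whose columns are the frame's x, y, z axes.
In Python, from workcell import ctrl, imaging, ticket gives the robot as it stands.
- The arm moves only by the tool send_rows, never from a script. Its argument "series" is a list of rows, each an object of numbers: "x", "y", "z": the shift along the tool's x, y, z in m; "rx", "ry", "rz": the turn, a rotation vector about the tool's x, y, z in degrees; "hand": the opening in per cent of the stroke, from 0 (shut) to 100 (fully open). A call has 1 to 10 rows; each row is the pose to reach, as a shift and turn from the pose measured when the call began, along the tool's axes at that moment; what a row does not reach only later rows make up. A row lasts 1/12 s, in which the tool goes at most 41.7 mm and 7.16 degrees, less where a joint would pass 70% of its speed; a pose out of reach is approached as far as the arm can. A call with a gripper value outside its range is refused whole. The fingers move at their own pace and stop on an object; the grip force is fixed at half the most. Time passes only in rows, so rows that repeat a pose let the fingers close. It gives the time, the measured TCP pose, the force and the opening at its end, in the units of the state.
- ctrl.get_state(): the state, without advancing time (a new reading comes with each control period).
- imaging.capture(name): name is "side" or "top" or "wrist"; returns a dict with "img" (384x512x3 uint8, red, green, blue), "fx", "fy", "cx", "cy" (pixels), "view" (4x4, takes a point from world to camera coordinates); the wrist camera has in their place "hand_eye" (4x4, takes a point from camera to tool coordinates, whose origin is the TCP and whose axes are the tool frame's). Camera axes: x right, y up, looking along -z (the intrinsics and any distortion apply to the point x, -y, -z); pixel columns grow to the right and rows downward; lengths in mm; the calibration is good to about 2 mm. A picture is of the moment at which its call begins: read the wrist's pose just before it. There is no depth.
- ticket.finish_job(): hands the job in, once; it reports no verdict.
The state is a dict: "t": time; "q": joint angles; "joint_velocities": joint speeds; "tau": joint torques, N m; "tcp_pos": TCP position; "eef_rot": TCP orientation; "force": force on the tool from outside, world axes, zero at the start; "torque": the same for the moment, N m; "gripper_width": opening from 0.0 (shut) to 1.0 (fully open).
Only numpy, scipy, OpenCV 4.12 (cv2) and the standard library are available. Lean on these libraries where they do the work, as an engineer would, in place of code of your own. Each camera call takes 0.05 s, during which the arm holds its last target.

## Task

Pick up the circuit board with the finned metal heatsink in its middle and set it down gently, heatsink up, on the two raised rails of the board cradle: centred, lying flat on both rails and bridging them squarely with its long side (either way round). Do not drop it, let go of it there, and leave the other circuit board where it lies.

Things in the scene. Friction and masses are not known exactly. Their poses are not given: they have to be found in the camera images.
- amp_center (a point): Loose green circuit board 110 x 76 x 3 mm, 0.16 kg, flat on the table; x along the 110 mm side, z up. In its middle a finned aluminium heatsink to grip: 44 mm along x, 28 mm along y, from 3 to 43 mm above the underside. This point: board's middle, 21.5 mm above its underside. Parts beside the heatsink (along y) end 6.5 mm above the underside; parts at the x ends (beyond 35 mm) end at 18 mm.
- psu_center (a point): The other loose board, to be left alone: same green 110 x 76 x 3 mm board, but with a round dark steel drum, 42 mm wide and 26 mm high, in its middle instead of the heatsink. This point is on the middle of the board, 16 mm above its underside; x runs along the 110 mm side.
- cradle_top (a point): Board cradle, fixed to the table: dark base plate 120 x 100 mm with two upright aluminium rails, rubber-topped, each 10 mm wide, 100 mm long along the cradle's y, centred at x = -40 and +40 mm, tops level, 70 mm above the table. This point: midway between the rails, at the height of their tops; z up. The board's 110 mm side goes along this x, overhanging each rail by 10 mm.
There are look-alikes about, which are no part of the job. Leave any yellow look-alike of the part that bears amp_center alone.

How it is judged (in metres and radians):
At the end, for the whole second after the job is handed in: The heatsink board rests still and flat (4 degrees) on both rail tops (height within 4 mm), heatsink up, within 15 mm of the cradle's middle across the rails and 20 mm along them, long side square across them within 12 degrees (either way round); the other board is within 20 mm of its start (x of amp_center in the frame of cradle_top between -0.015 and 0.015 m and y of amp_center in the frame of cradle_top between -0.02 and 0.02 m and z of amp_center in the frame of cradle_top between 0.0175 and 0.0255 m and angle between the x axis of amp_center and the x axis of cradle_top, either way round below 0.21 rad and angle between amp_center's own z axis and vertical below 0.07 rad and linear speed of amp below 0.02 m/s and distance of psu_center from where it was at the start of the episode below 0.02 m); the robot touches nothing.
It fails at once if the heatsink board is dropped (moves faster than 0.6 m/s while out of the gripper, a fall of some 18 mm) (linear speed of amp above 0.6 m/s and contact force between the fingers and amp below 0.05 N).
It fails at once if the other board is moved by more than 20 mm (distance of psu_center from where it was at the start of the episode above 0.02 m).
It also fails if it takes over 35 s, if anything falls off the work surface, if the arm or the gripper's body presses on something with over 40 N, if the wrist force passes 120 N, or if a joint passes its speed limit or range.

## Working session

There is one attempt and no reset: what is moved stays moved. The work goes in short steps, Python scripts to look and compute and a tool call to move; the robot and the scene stay as the last step left them, time stands still between calls to the robot, and variables do not carry over. Pictures are saved under pics/ and viewed, and the job is handed in when it is done.

Besides the shell and the picture viewer there is one more tool, called after "Request:" as name([rows], argument=value, ...), one row to a line, values as JSON. send_rows: Moves the arm, as the interface text tells. Its arguments: {"type":"object","properties":{"series":{"type":"array","items":{"type":"object","properties":{"x":{"type":"number"},"y":{"type":"number"},"z":{"type":"number"},"rx":{"type":"number"},"ry":{"type":"number"},"rz":{"type":"number"},"hand":{"type":"number"}}}}},"required":["series"]}

```bash
mkdir -p pics; ls; cat > h.py <<'E'
import numpy as np, cv2
from workcell import ctrl, imaging, ticket
def cap(n,f=None):
    s=ctrl.get_state(); c=imaging.capture(n)
    if f: cv2.imwrite('pics/'+f,cv2.cvtColor(c['img'],cv2.COLOR_RGB2BGR))
    if 'hand_eye' in c:
        T=np.eye(4);T[:3,:3]=s['eef_rot'];T[:3,3]=s['tcp_pos'];c['c2w']=T@np.array(c['hand_eye'])
    else: c['c2w']=np.linalg.inv(np.array(c['view']))
    return c
def ray(c,u,v):
    d=np.array([(u-c['cx'])/c['fx'],-(v-c['cy'])/c['fy'],-1.]); M=c['c2w']
    return M[:3,3],M[:3,:3]@d
def onz(c,u,v,z):
    o,d=ray(c,u,v); return o+d*(z-o[2])/d[2]
def proj(c,p):
    q=np.linalg.inv(c['c2w'])@np.append(p,1.); return c['cx']+c['fx']*q[0]/-q[2], c['cy']-c['fy']*q[1]/-q[2]
E
python3 - <<'E'
from h import *
s=ctrl.get_state();print(s['t'],s['tcp_pos'],np.round(s['eef_rot'],3),s['force'],s['gripper_width'],ctrl.tip_extent)
for n in('top','side','wrist'):
    c=cap(n,n+'0.png');print(n,[k for k in c],c['fx'],c['cx'],c['cy'],np.round(c['c2w'],2).tolist())
    np.save(n+'0.npy',c,allow_pickle=True)
print(ctrl.get_state()['t'])
E
```

```text
pics
0.0 [265.34256264 592.78393477 238.22633693] [[ 0.408  0.913 -0.001]
 [ 0.913 -0.408 -0.002]
 [-0.002  0.    -1.   ]] [ 0.24217669  0.56266313 -0.14947156] 0.9996088932521258 8.0
top ['img', 'fx', 'fy', 'cx', 'cy', 'view', 'c2w'] 392.46267027297176 255.49260680617184 185.6494905407928 [[-0.01, 1.0, -0.09, 468.67], [-1.0, -0.01, 0.0, 17.56], [-0.0, 0.09, 1.0, 994.42], [0.0, 0.0, 0.0, 1.0]]
side ['img', 'fx', 'fy', 'cx', 'cy', 'view', 'c2w'] 386.08886283024844 253.8180387760572 192.48842273410986 [[0.82, 0.41, -0.4, 175.73], [-0.57, 0.61, -0.55, -517.03], [0.02, 0.68, 0.73, 755.79], [0.0, 0.0, 0.0, 1.0]]
wrist ['img', 'fx', 'fy', 'cx', 'cy', 'hand_eye', 'c2w'] 269.06363926281887 255.09546975997046 193.95932107607678 [[0.41, -0.88, -0.25, 203.37], [0.91, 0.39, 0.11, 621.79], [-0.0, -0.27, 0.96, 372.64], [0.0, 0.0, 0.0, 1.0]]
0.15
```

View pics/top0.png

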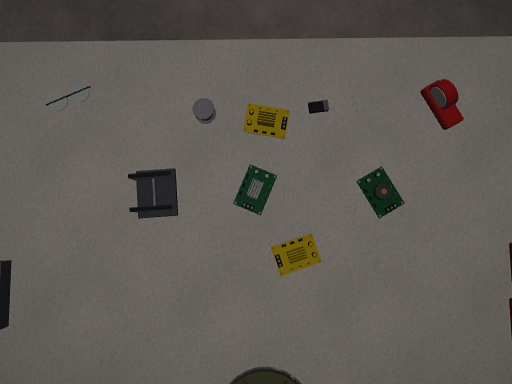

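View pics/side0.png

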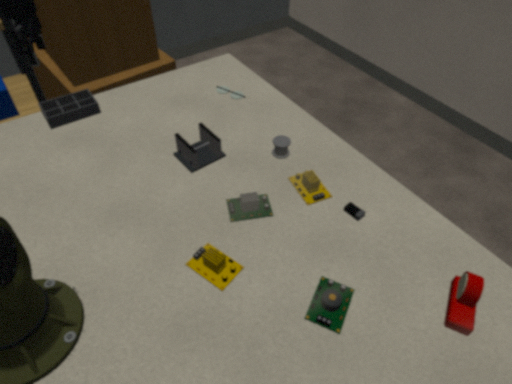

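View pics/wrist0.png

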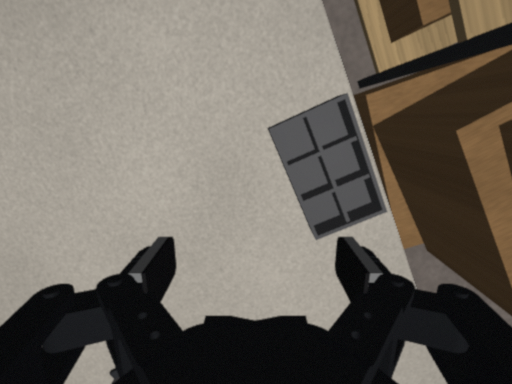

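Top view: the green board at (256,190) carries a pale finned block, so it is the heatsink board. The green board at (380,192) has a round dark drum, so it is the psu. The yellow ones at (267,121) and (296,255) are look-alikes to leave alone. The cradle is at (155,193). I'll confirm with crops and then measure.

```bash
python3 - <<'E'
from h import *
c=np.load('top0.npy',allow_pickle=True).item(); im=cv2.cvtColor(c['img'],cv2.COLOR_RGB2BGR)
a=cv2.resize(im[155:225,220:290],(400,400),interpolation=cv2.INTER_CUBIC)
b=cv2.resize(im[158:228,118:188],(400,400),interpolation=cv2.INTER_CUBIC)
cv2.imwrite('pics/crop0.png',cv2.convertScaleAbs(np.hstack([a,b]),alpha=1.6))
hsv=cv2.cvtColor(im,cv2.COLOR_BGR2HSV)
m=cv2.inRange(hsv,(40,90,20),(90,255,255))
m=cv2.morphologyEx(m,cv2.MORPH_CLOSE,np.ones((3,3)))
for k in cv2.findContours(m,cv2.RETR_EXTERNAL,cv2.CHAIN_APPROX_NONE)[0]:
    if cv2.contourArea(k)<300: continue
    h=cv2.convexHull(k); r=cv2.minAreaRect(h); P=np.array([onz(c,*p,3)[:2] for p in cv2.boxPoints(r)])
    e=[np.linalg.norm(P[i]-P[(i+1)%4]) for i in range(4)]
    i=int(np.argmax(e)); d=P[(i+1)%4]-P[i]
    print('green',r,P.mean(0),np.round(e,1),'ang',np.degrees(np.arctan2(d[1],d[0]))%180)
E
```

```text
green ((380.10516357421875, 191.85836791992188), (43.238037109375, 29.41497039794922), 58.392494201660156) [ 539.91536002 -297.80148462] [ 75.8 108.5  75.2 108.1] ang 29.402769766424058
green ((254.8534393310547, 189.5086212158203), (29.543947219848633, 42.54328536987305), 23.198591232299805) [549.96617821  19.15184802] [108.3  75.3 108.   74.6] ang 156.32530600939478
```

View pics/crop0.png

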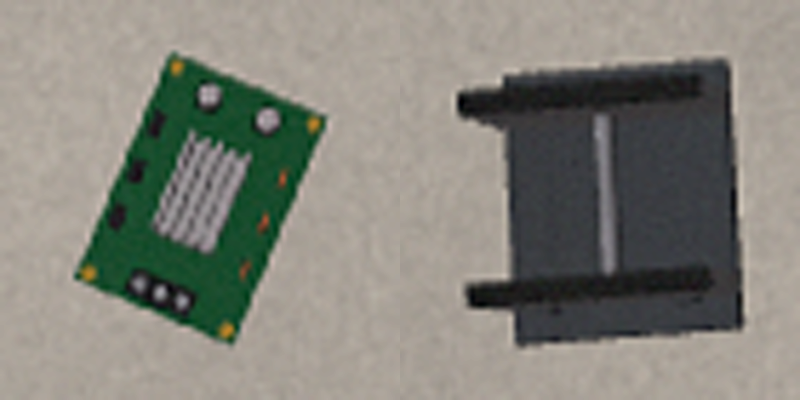

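The crop confirms it: the green board has a pale finned block, and its outline measures 108x75 mm. Next I measure the rail tops at z=70 mm.

```bash
python3 - <<'E'
from h import *
for n,roi in(('top',(158,228,118,188)),('side',(115,180,165,235))):
    c=np.load(n+'0.npy',allow_pickle=True).item(); g=cv2.cvtColor(c['img'],cv2.COLOR_RGB2GRAY)
    y0,y1,x0,x1=roi; G=g[y0:y1,x0:x1]
    m=((G<34)*255).astype(np.uint8)
    K=[k for k in cv2.findContours(m,cv2.RETR_EXTERNAL,cv2.CHAIN_APPROX_NONE)[0] if cv2.contourArea(k)>40]
    print(n,np.percentile(G,[1,5,10,20,30,50]))
    for k in K:
        r=cv2.minAreaRect(k+np.array([x0,y0])); P=np.array([onz(c,*p,70)[:2] for p in cv2.boxPoints(r)])
        e=[np.linalg.norm(P[i]-P[(i+1)%4]) for i in range(4)];i=int(np.argmax(e)); d=P[(i+1)%4]-P[i]
        print(np.round(r[0],1),r[1],P.mean(0),np.round(e,1),np.degrees(np.arctan2(d[1],d[0]))%180,np.round(P,0).tolist())
    if n=='top':
        mm=((g[y0:y1,x0:x1]<75)*255).astype(np.uint8)
        vis=cv2.resize(np.hstack([m,mm]),None,fx=5,fy=5,interpolation=0)
        cv2.imwrite('pics/m0.png',vis)
    else: cv2.imwrite('pics/m1.png',np.hstack([cv2.resize(m,(400,400),interpolation=0),cv2.convertScaleAbs(cv2.resize(G,(400,400),interpolation=2),alpha=1.6)]))
E
```

```text
top [ 15.  20.  32.  37.  38. 100.]
[150.6 205.4] (15.00543212890625, 42.422767639160156) [509.79683442 265.04608223] [99.7 35.5 99.4 35.4] 98.18887695735528 [[520.0, 317.0], [534.0, 219.0], [499.0, 213.0], [485.0, 311.0]]
[149.4 174.2] (6.7901811599731445, 43.09501266479492) [583.91582842 268.80964616] [102.1  16.3 102.   16.3] 94.50564488152075 [[588.0, 321.0], [596.0, 219.0], [580.0, 217.0], [572.0, 319.0]]
side [ 25.  38.  42.  46.  86. 136.]
```

View pics/m0.png

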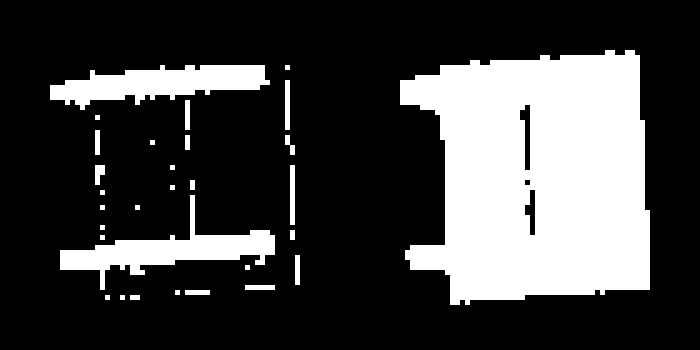

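View pics/m1.png

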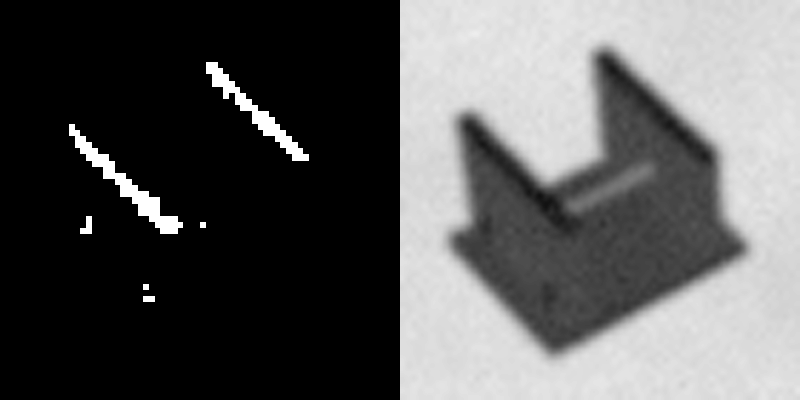

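```bash
python3 - <<'E'
from h import *
for n,thr,boxes in(('top',26,((126,180,168,182),(128,180,200,215))),('side',40,((174,205,133,165),(198,229,120,146)))):
    c=np.load(n+'0.npy',allow_pickle=True).item(); g=cv2.cvtColor(c['img'],cv2.COLOR_RGB2GRAY)
    C=[]
    for (x0,x1,y0,y1) in boxes:
        m=((g[y0:y1,x0:x1]<thr)*255).astype(np.uint8)
        nn,l,st,_=cv2.connectedComponentsWithStats(m,connectivity=8); k=1+np.argmax(st[1:,4])
        v,u=np.where(l==k); W=np.array([onz(c,a+x0,b+y0,70)[:2] for a,b in zip(u,v)])
        r=cv2.minAreaRect(W.astype(np.float32)); vx,vy,_,_=cv2.fitLine(W.astype(np.float32),cv2.DIST_L2,0,.01,.01).ravel()
        d=np.array([vx,vy]);mu=W.mean(0); s=(W-mu)@d; mid=mu+d*(s.min()+s.max())/2
        print(n,len(u),mid,'len',np.ptp(s),'ang',np.degrees(np.arctan2(vy,vx))%180,r[1]); C.append(mid)
    d=C[0]-C[1];print('centre',(C[0]+C[1])/2,'sep',np.linalg.norm(d),'ang',np.degrees(np.arctan2(d[1],d[0]))%180)
c=np.load('top0.npy',allow_pickle=True).item(); g=cv2.cvtColor(c['img'],cv2.COLOR_RGB2GRAY)
# plate, columns >=137
m=np.zeros_like(g);m[160:226,139:184]=(g[160:226,139:184]<70)*255
v,u=np.where(m>0);W=np.array([onz(c,a,b,5)[:2] for a,b in zip(u,v)],np.float32);print('plate(5mm, left cut)',cv2.minAreaRect(W))
# heatsink top in side/top
s=np.load('side0.npy',allow_pickle=True).item();print('board exp px side',proj(s,(550,19,43)),'top',proj(c,(550,19,43)))
# side green
hsv=cv2.cvtColor(s['img'],cv2.COLOR_RGB2HSV);m=cv2.inRange(hsv,(40,60,20),(95,255,255))[185:230,220:280]
v,u=np.where(m>0);W=np.array([onz(s,a+220,b+185,3)[:2] for a,b in zip(u,v)],np.float32);print('side board',cv2.minAreaRect(W))
E
```

```text
top 173 [583.88328903 269.60802779] len 100.03540289498264 ang 94.02601 (10.644408226013184, 100.01300811767578)
top 161 [504.12629104 264.14566296] len 98.94580324690986 ang 94.00003 (10.027630805969238, 98.93336486816406)
centre [544.00479003 266.87684538] sep 79.943831263497 ang 3.9179319275827114
side 107 [501.70930163 251.28897601] len 104.55093969922365 ang 99.52504 (33.18876647949219, 105.05326843261719)
side 71 [578.72546524 263.31613157] len 94.69022133236636 ang 93.274025 (10.926414489746094, 94.64570617675781)
centre [540.21738344 257.30255379] sep 77.94961146102142 ang 8.875851538463223
plate(5mm, left cut) ((544.44091796875, 265.7728271484375), (121.05754852294922, 97.4409408569336), 2.9866836071014404)
board exp px side (np.float64(248.77733176033254), np.float64(195.78449264937328)) top (np.float64(254.89134026561874), np.float64(188.05384822801355))
side board ((549.6812133789062, 13.422988891601562), (71.20391845703125, 101.92893981933594), 63.32405090332031)
```

Both checks agree. In the top view the rails are 79.9 mm apart and 100 mm long, which puts the cradle at (544, 267) and 4.0°. The heatsink board is at (550, 19), with its long axis at 156.3°, so the tool's yaw already nearly suits it. Next I go above the board.

Request:
send_rows([
  {"x":-0.012,"y":0.015,"z":0},
  {"x":-0.035,"y":0.043,"z":0},
  {"x":-0.06,"y":0.073,"z":0},
  {"x":-0.085,"y":0.103,"z":0},
  {"x":-0.11,"y":0.133,"z":0},
  {"x":-0.135,"y":0.163,"z":0},
  {"x":-0.16,"y":0.193,"z":0},
  {"x":-0.185,"y":0.223,"z":0},
  {"x":-0.21,"y":0.253,"z":0},
  {"x":-0.235,"y":0.283,"z":0},
])

```text
schema error: expected keys x, y, z, rx, ry, rz, hand
```

```bash
cat > go.py <<'E'
from h import *
import sys
from scipy.spatial.transform import Rotation as Ro
# target x y z yaw(deg of tool x)
def go(x,y,z,yaw):
    s=ctrl.get_state();R=np.array(s['eef_rot']);a=np.radians(yaw)
    T=np.array([[np.cos(a),np.sin(a),0],[np.sin(a),-np.cos(a),0],[0,0,-1.]])
    print('t',s['t'],'pos',np.round(s['tcp_pos'],1),'yaw',round(np.degrees(np.arctan2(R[1,0],R[0,0])),2),'F',np.round(s['force'],1),'w',round(s['gripper_width'],3))
    print('shift mm',np.round(R.T@(np.array([x,y,z])-s['tcp_pos']),1),'rot deg',np.round(Ro.from_matrix(R.T@T).as_rotvec(degrees=True),2))
go(*map(float,sys.argv[1:5]))
E
python3 go.py 550 19 150 66.3
```

```text
t 0.15 pos [265.4 592.9 238.5] yaw 65.89 F [-0.2 -1.  -1. ] w 0.996
shift mm [-407.5  494.2   89.1] rot deg [ 0.    0.08 -0.41]
```

All keys are required.

Request:
send_rows([
  {"x":-0.012,"y":0.015,"z":0,"rx":0,"ry":0,"rz":0,"hand":100},
  {"x":-0.035,"y":0.043,"z":0,"rx":0,"ry":0,"rz":0,"hand":100},
  {"x":-0.06,"y":0.073,"z":0,"rx":0,"ry":0,"rz":0,"hand":100},
  {"x":-0.085,"y":0.103,"z":0,"rx":0,"ry":0,"rz":0,"hand":100},
  {"x":-0.11,"y":0.133,"z":0,"rx":0,"ry":0,"rz":0,"hand":100},
  {"x":-0.135,"y":0.163,"z":0,"rx":0,"ry":0,"rz":0,"hand":100},
  {"x":-0.16,"y":0.193,"z":0,"rx":0,"ry":0,"rz":0,"hand":100},
  {"x":-0.185,"y":0.223,"z":0,"rx":0,"ry":0,"rz":0,"hand":100},
  {"x":-0.21,"y":0.253,"z":0,"rx":0,"ry":0,"rz":0,"hand":100},
  {"x":-0.235,"y":0.283,"z":0,"rx":0,"ry":0,"rz":0,"hand":100},
])

```text
t: 0.98
tcp_pos: [428.0, 260.9, 238.7]
eef_rot: [[0.408, 0.913, -0.001], [0.913, -0.408, -0.001], [-0.001, -0.0, -1.0]]
force: [0.7, -0.1, -0.4]
gripper_width: 1.0
```

```bash
python3 go.py 550 19 150 66.3
```

```text
t 0.9833 pos [428.  260.9 238.7] yaw 65.9 F [ 0.7 -0.1 -0.4] w 1.0
shift mm [-170.9  210.1   89. ] rot deg [-0.01  0.08 -0.4 ]
```

Request:
send_rows([
  {"x":-0.025,"y":0.03,"z":0.005,"rx":0,"ry":0,"rz":0,"hand":100},
  {"x":-0.05,"y":0.06,"z":0.015,"rx":0,"ry":0,"rz":0,"hand":100},
  {"x":-0.075,"y":0.09,"z":0.025,"rx":0,"ry":0,"rz":0,"hand":100},
  {"x":-0.1,"y":0.12,"z":0.035,"rx":0,"ry":0,"rz":0,"hand":100},
  {"x":-0.123,"y":0.15,"z":0.05,"rx":0,"ry":0,"rz":-0.4,"hand":100},
  {"x":-0.145,"y":0.178,"z":0.065,"rx":0,"ry":0,"rz":-0.4,"hand":100},
  {"x":-0.162,"y":0.2,"z":0.08,"rx":0,"ry":0,"rz":-0.4,"hand":100},
  {"x":-0.171,"y":0.21,"z":0.089,"rx":0,"ry":0,"rz":-0.4,"hand":100},
  {"x":-0.171,"y":0.21,"z":0.089,"rx":0,"ry":0,"rz":-0.4,"hand":100},
  {"x":-0.171,"y":0.21,"z":0.089,"rx":0,"ry":0,"rz":-0.4,"hand":100},
])

```text
t: 1.82
tcp_pos: [549.3, 18.4, 149.2]
eef_rot: [[0.404, 0.915, -0.003], [0.915, -0.404, -0.001], [-0.002, -0.002, -1.0]]
force: [-0.2, 0.7, -0.4]
gripper_width: 1.001
```

```bash
python3 go.py 550 19 20 66.3; python3 - <<'E'
from h import *
c=cap('wrist','w1.png');np.save('w1.npy',c,allow_pickle=True)
R=lambda a:np.array([np.cos(np.radians(a)),np.sin(np.radians(a))])
bx,by=R(156.3),R(66.3)
for z,hx,hy in((3,55,38),(43,22,14)):
    print(z,[tuple(np.round(proj(c,np.append(np.array([550,19])+i*hx*bx+j*hy*by,z)),0)) for i,j in((1,1),(1,-1),(-1,-1),(-1,1))])
E
```

```text
t 1.8167 pos [549.3  18.4 149.2] yaw 66.19 F [-0.2  0.7 -0.4] w 1.001
shift mm [  1.2   0.6 129.2] rot deg [-0.1   0.13 -0.11]
3 [(np.float64(293.0), np.float64(132.0)), (np.float64(218.0), np.float64(133.0)), (np.float64(222.0), np.float64(232.0)), (np.float64(289.0), np.float64(232.0))]
43 [(np.float64(271.0), np.float64(172.0)), (np.float64(240.0), np.float64(172.0)), (np.float64(241.0), np.float64(217.0)), (np.float64(270.0), np.float64(217.0))]
```

View pics/w1.png

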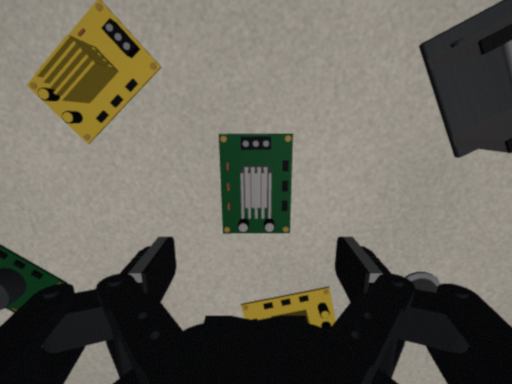

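The wrist view agrees with the prediction to 1 px: board corners at (219,133), (293,133), (289,233) and (222,233), heatsink at (256,193), midway between the jaws. Now I descend.

Request:
send_rows([
  {"x":0.001,"y":0.001,"z":0.015,"rx":0,"ry":0,"rz":0,"hand":100},
  {"x":0.001,"y":0.001,"z":0.04,"rx":0,"ry":0,"rz":0,"hand":100},
  {"x":0.001,"y":0.001,"z":0.065,"rx":0,"ry":0,"rz":0,"hand":100},
  {"x":0.001,"y":0.001,"z":0.09,"rx":0,"ry":0,"rz":0,"hand":100},
  {"x":0.001,"y":0.001,"z":0.108,"rx":0,"ry":0,"rz":0,"hand":100},
  {"x":0.001,"y":0.001,"z":0.12,"rx":0,"ry":0,"rz":0,"hand":100},
  {"x":0.001,"y":0.001,"z":0.126,"rx":0,"ry":0,"rz":0,"hand":100},
  {"x":0.001,"y":0.001,"z":0.128,"rx":0,"ry":0,"rz":0,"hand":100},
  {"x":0.001,"y":0.001,"z":0.128,"rx":0,"ry":0,"rz":0,"hand":100},
])

```text
t: 2.62
tcp_pos: [551.2, 21.0, 22.5]
eef_rot: [[0.401, 0.916, -0.0], [0.916, -0.401, -0.0], [-0.0, -0.0, -1.0]]
force: [0.4, 0.1, 0.3]
gripper_width: 1.0
```

```bash
python3 go.py 550 19 20 66.3; python3 - <<'E'
from h import *
c=cap('wrist','w2.png')
E
```

```text
t 2.6167 pos [551.2  21.   22.5] yaw 66.37 F [0.4 0.1 0.3] w 1.0
shift mm [-2.3 -0.3  2.5] rot deg [-0.02  0.02  0.07]
```

View pics/w2.png

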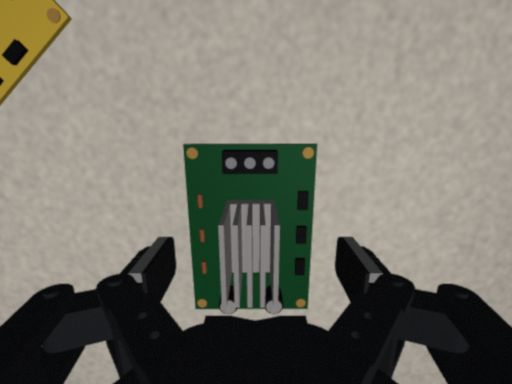

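The board sits between the jaws. The heatsink is centred at column 250 and the jaws at 255, so it is about 2 mm off, matching the computed -2.3 mm. I correct that and close.

Request:
send_rows([
  {"x":-0.002,"y":0,"z":0.001,"rx":0,"ry":0,"rz":0,"hand":100},
  {"x":-0.002,"y":0,"z":0.001,"rx":0,"ry":0,"rz":0,"hand":60},
  {"x":-0.002,"y":0,"z":0.001,"rx":0,"ry":0,"rz":0,"hand":40},
  {"x":-0.002,"y":0,"z":0.001,"rx":0,"ry":0,"rz":0,"hand":30},
  {"x":-0.002,"y":0,"z":0.001,"rx":0,"ry":0,"rz":0,"hand":10},
  {"x":-0.002,"y":0,"z":0.001,"rx":0,"ry":0,"rz":0,"hand":0},
  {"x":-0.002,"y":0,"z":0.001,"rx":0,"ry":0,"rz":0,"hand":0},
  {"x":-0.002,"y":0,"z":0.001,"rx":0,"ry":0,"rz":0,"hand":0},
  {"x":-0.002,"y":0,"z":0.001,"rx":0,"ry":0,"rz":0,"hand":0},
  {"x":-0.002,"y":0,"z":0.001,"rx":0,"ry":0,"rz":0,"hand":0},
])

```text
t: 3.5
tcp_pos: [551.2, 18.9, 22.3]
eef_rot: [[0.401, 0.916, 0.001], [0.916, -0.401, -0.0], [0.0, 0.001, -1.0]]
force: [-0.0, -0.6, 3.7]
gripper_width: 0.318
```

```bash
python3 go.py 550 19 20 66.3; python3 - <<'E'
from h import *
c=cap('wrist','w3.png')
E
```

```text
t 3.5 pos [551.2  18.9  22.3] yaw 66.35 F [-0.  -0.6  3.7] w 0.318
shift mm [-0.4 -1.1  2.3] rot deg [ 0.07 -0.02  0.05]
```

View pics/w3.png

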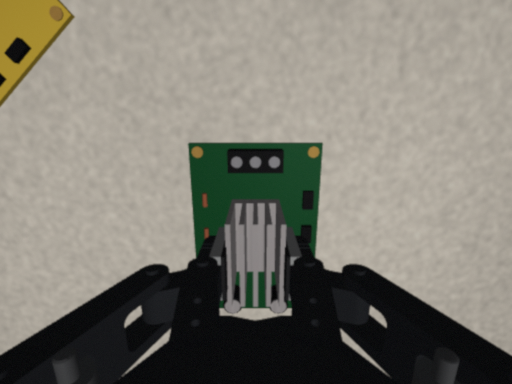

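It grips the heatsink at width 0.318, about 27 mm against 28 mm. I lift gently.

Request:
send_rows([
  {"x":0,"y":0,"z":-0.003,"rx":0,"ry":0,"rz":0,"hand":0},
  {"x":0,"y":0,"z":-0.008,"rx":0,"ry":0,"rz":0,"hand":0},
  {"x":0,"y":0,"z":-0.015,"rx":0,"ry":0,"rz":0,"hand":0},
  {"x":0,"y":0,"z":-0.03,"rx":0,"ry":0,"rz":0,"hand":0},
  {"x":0,"y":0,"z":-0.05,"rx":0,"ry":0,"rz":0,"hand":0},
  {"x":0,"y":0,"z":-0.07,"rx":0,"ry":0,"rz":0,"hand":0},
  {"x":0,"y":0,"z":-0.09,"rx":0,"ry":0,"rz":0,"hand":0},
  {"x":0,"y":0,"z":-0.108,"rx":0,"ry":0,"rz":0,"hand":0},
  {"x":0,"y":0,"z":-0.118,"rx":0,"ry":0,"rz":0,"hand":0},
  {"x":0,"y":0,"z":-0.12,"rx":0,"ry":0,"rz":0,"hand":0},
])

```text
t: 4.38
tcp_pos: [552.2, 19.0, 144.6]
eef_rot: [[0.401, 0.916, 0.005], [0.916, -0.401, 0.001], [0.003, 0.004, -1.0]]
force: [0.0, 0.2, -2.7]
gripper_width: 0.316
```

```bash
python3 go.py 544 267 142 94; python3 - <<'E'
from h import *
c=cap('wrist','w4.png');np.save('w4.npy',c,allow_pickle=True)
s=cap('side','s4.png');np.save('s4.npy',s,allow_pickle=True)
a=np.hstack([c['img'][100:340,130:380],s['img'][60:300,130:380]])
cv2.imwrite('pics/c4.png',cv2.resize(cv2.cvtColor(a,cv2.COLOR_RGB2BGR),None,fx=1.6,fy=1.6))
E
```

```text
t 4.3833 pos [552.2  19.  144.6] yaw 66.35 F [ 0.   0.2 -2.7] w 0.316
shift mm [ 223.9 -107.1    2.8] rot deg [  0.27  -0.1  -27.65]
```

View pics/c4.png

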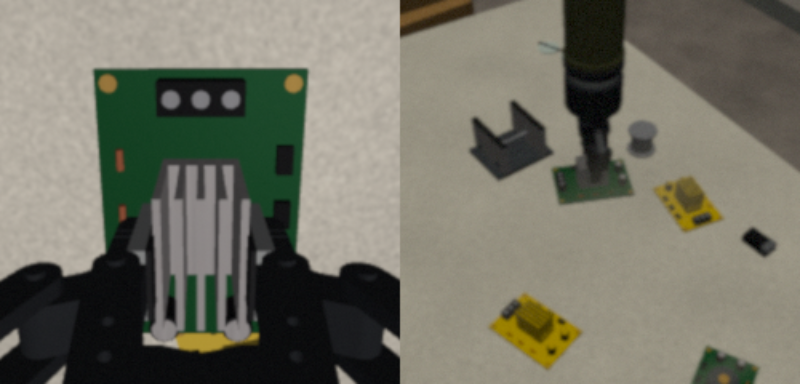

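The board is held level. Its far edge is at row 143, the same as before the lift, so it has not slipped. I measure its offset in the hand.

```bash
python3 - <<'E'
from h import *
c=np.load('w4.npy',allow_pickle=True).item()
hsv=cv2.cvtColor(c['img'],cv2.COLOR_RGB2HSV);m=cv2.inRange(hsv,(40,80,20),(90,255,255))
v,u=np.where(m[130:240]>0);v+=130
H=np.array(c['hand_eye']);r0=v.min();print('top row',r0)
# edges per row at rows 150..220, intersect with tool plane z=19.3 (board top)
def tool(u,v,z=19.3):
    d=H[:3,:3]@np.array([(u-c['cx'])/c['fx'],-(v-c['cy'])/c['fy'],-1.]);o=H[:3,3];return o+d*(z-o[2])/d[2]
for r in(150,170,190,210):
    k=u[v==r];a,b=tool(k.min()-.5,r),tool(k.max()+.5,r);print(r,k.min(),k.max(),np.round(a,1),np.round(b,1),'mid',(a+b)[0]/2)
print('far edge y',[np.round(tool(x,v[u==x].min()-.5)[1],1) for x in(200,225,290,310)])
E
```

```text
top row 144
150 189 321 [-37.1 -51.   19.3] [ 38.4 -51.   19.3] mid 0.6533498878674635
170 191 319 [-36.7 -39.5  19.3] [ 38.  -39.5  19.3] mid 0.6498763510542709
190 192 318 [-36.9 -27.6  19.3] [ 38.2 -27.6  19.3] mid 0.6459788348562014
210 194 316 [-36.5 -15.1  19.3] [ 37.8 -15.1  19.3] mid 0.6421995878900688
far edge y [np.float64(-54.7), np.float64(-54.7), np.float64(-54.7), np.float64(-54.7)]
```

The board's centre is offset only (0.6, 0.3) mm from the TCP, and its width reads 75 mm, so the height is consistent. Next I go over the cradle, turning by -27.7°.

Request:
send_rows([
  {"x":0.012,"y":-0.006,"z":0,"rx":0,"ry":0,"rz":-1.5,"hand":0},
  {"x":0.037,"y":-0.018,"z":0,"rx":0,"ry":0,"rz":-5,"hand":0},
  {"x":0.067,"y":-0.032,"z":0,"rx":0,"ry":0,"rz":-8.5,"hand":0},
  {"x":0.097,"y":-0.046,"z":0,"rx":0,"ry":0,"rz":-12,"hand":0},
  {"x":0.127,"y":-0.061,"z":0,"rx":0,"ry":0,"rz":-16,"hand":0},
  {"x":0.157,"y":-0.075,"z":0,"rx":0,"ry":0,"rz":-20,"hand":0},
  {"x":0.187,"y":-0.089,"z":0,"rx":0,"ry":0,"rz":-23.5,"hand":0},
  {"x":0.21,"y":-0.1,"z":0,"rx":0,"ry":0,"rz":-26.5,"hand":0},
  {"x":0.223,"y":-0.107,"z":0,"rx":0.2,"ry":0,"rz":-27.6,"hand":0},
  {"x":0.223,"y":-0.107,"z":0,"rx":0.2,"ry":0,"rz":-27.6,"hand":0},
])

```text
t: 5.32
tcp_pos: [540.4, 271.2, 141.1]
eef_rot: [[-0.076, 0.997, -0.004], [0.997, 0.076, 0.002], [0.002, -0.004, -1.0]]
force: [-0.4, 0.7, -2.2]
gripper_width: 0.32
```

Request:
send_rows([
  {"x":0,"y":0,"z":0,"rx":0,"ry":0,"rz":0,"hand":0},
  {"x":0,"y":0,"z":0,"rx":0,"ry":0,"rz":0,"hand":0},
])

```text
t: 5.48
tcp_pos: [540.1, 270.2, 140.3]
eef_rot: [[-0.075, 0.997, -0.006], [0.997, 0.075, 0.001], [0.001, -0.006, -1.0]]
force: [-0.9, -0.4, -2.0]
gripper_width: 0.32
```

```bash
python3 go.py 544 266.4 100 94; python3 - <<'E'
from h import *
c=cap('wrist','w5.png');s=cap('side','s5.png');t=cap('top','t5.png')
a=np.hstack([c['img'][100:340,130:380],s['img'][60:300,100:350],t['img'][110:350,30:280]])
cv2.imwrite('pics/c5.png',cv2.cvtColor(a,cv2.COLOR_RGB2BGR))
E
```

```text
t 5.4833 pos [540.1 270.2 140.3] yaw 94.29 F [-0.9 -0.4 -2. ] w 0.32
shift mm [-4.1  3.8 40.3] rot deg [-0.33 -0.05  0.29]
```

View pics/c5.png

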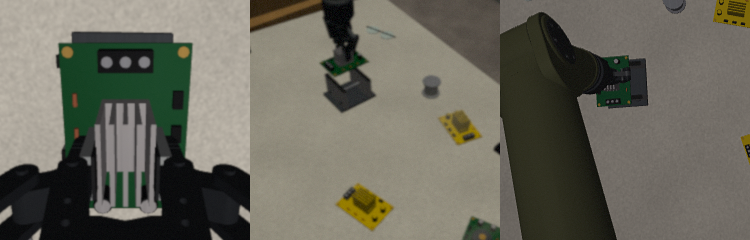

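Over the cradle, the wrist view shows the rails poking out squarely behind the board. I correct by a few mm and lower to just above the rails.

Request:
send_rows([
  {"x":-0.004,"y":0.004,"z":0.005,"rx":-0.3,"ry":0,"rz":0.3,"hand":0},
  {"x":-0.004,"y":0.004,"z":0.015,"rx":-0.3,"ry":0,"rz":0.3,"hand":0},
  {"x":-0.004,"y":0.004,"z":0.025,"rx":-0.3,"ry":0,"rz":0.3,"hand":0},
  {"x":-0.004,"y":0.004,"z":0.033,"rx":-0.3,"ry":0,"rz":0.3,"hand":0},
  {"x":-0.004,"y":0.004,"z":0.038,"rx":-0.3,"ry":0,"rz":0.3,"hand":0},
  {"x":-0.004,"y":0.004,"z":0.04,"rx":-0.3,"ry":0,"rz":0.3,"hand":0},
  {"x":-0.004,"y":0.004,"z":0.04,"rx":-0.3,"ry":0,"rz":0.3,"hand":0},
  {"x":-0.004,"y":0.004,"z":0.04,"rx":-0.3,"ry":0,"rz":0.3,"hand":0},
])

```text
t: 6.3
tcp_pos: [545.0, 265.8, 101.0]
eef_rot: [[-0.068, 0.998, 0.001], [0.998, 0.068, 0.001], [0.001, 0.001, -1.0]]
force: [0.0, 0.1, -1.7]
gripper_width: 0.316
```

```bash
python3 go.py 544 266.4 92.3 94; python3 - <<'E'
from h import *
c=cap('wrist','w6.png');s=cap('side','s6.png')
np.save('w6.npy',c,allow_pickle=True)
a=np.hstack([c['img'][100:300,130:380],cv2.resize(s['img'][85:185,140:265],(250,200))])
cv2.imwrite('pics/c6.png',cv2.cvtColor(cv2.resize(a,None,fx=1.6,fy=1.6),cv2.COLOR_RGB2BGR))
E
```

```text
t 6.3 pos [545.  265.8 101. ] yaw 93.93 F [ 0.   0.1 -1.7] w 0.316
shift mm [ 0.6 -0.9  8.7] rot deg [ 0.05 -0.07 -0.07]
```

View pics/c6.png

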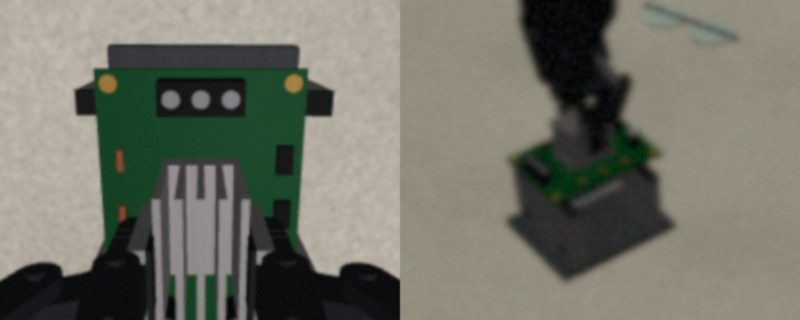

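In the wrist crop the far rail extends evenly past both sides of the board (ends at 76 and 333, board from 97 to 307), square and centred within about 1 mm. I lower slowly while watching the force.

Request:
send_rows([
  {"x":0,"y":-0.001,"z":0.003,"rx":0,"ry":0,"rz":0,"hand":0},
  {"x":0,"y":-0.001,"z":0.005,"rx":0,"ry":0,"rz":0,"hand":0},
  {"x":0,"y":-0.001,"z":0.006,"rx":0,"ry":0,"rz":0,"hand":0},
  {"x":0,"y":-0.001,"z":0.007,"rx":0,"ry":0,"rz":0,"hand":0},
  {"x":0,"y":-0.001,"z":0.007,"rx":0,"ry":0,"rz":0,"hand":0},
])

```text
t: 6.82
tcp_pos: [544.2, 265.8, 94.3]
eef_rot: [[-0.068, 0.998, 0.001], [0.998, 0.068, 0.002], [0.002, 0.001, -1.0]]
force: [0.7, -0.4, -1.9]
gripper_width: 0.321
```

```bash
python3 go.py 544 266.4 92.3 94
```

```text
t 6.8167 pos [544.2 265.8  94.3] yaw 93.91 F [ 0.7 -0.4 -1.9] w 0.321
shift mm [ 0.6 -0.1  2. ] rot deg [ 0.08 -0.09 -0.09]
```

Request:
send_rows([
  {"x":0,"y":0,"z":0.001,"rx":0,"ry":0,"rz":0,"hand":0},
  {"x":0,"y":0,"z":0.0015,"rx":0,"ry":0,"rz":0,"hand":0},
  {"x":0,"y":0,"z":0.0015,"rx":0,"ry":0,"rz":0,"hand":0},
])

```text
t: 7.07
tcp_pos: [544.1, 265.7, 92.6]
eef_rot: [[-0.068, 0.998, 0.001], [0.998, 0.068, 0.001], [0.001, 0.001, -1.0]]
force: [-0.2, -0.3, -1.6]
gripper_width: 0.321
```

```bash
python3 go.py 544 266.4 92.3 94
```

```text
t 7.0667 pos [544.1 265.7  92.6] yaw 93.92 F [-0.2 -0.3 -1.6] w 0.321
shift mm [ 0.7 -0.   0.3] rot deg [ 0.06 -0.08 -0.08]
```

Request:
send_rows([
  {"x":0,"y":0,"z":0.001,"rx":0,"ry":0,"rz":0,"hand":0},
  {"x":0,"y":0,"z":0.001,"rx":0,"ry":0,"rz":0,"hand":0},
  {"x":0,"y":0,"z":0.001,"rx":0,"ry":0,"rz":0,"hand":0},
])

```text
t: 7.32
tcp_pos: [544.2, 265.8, 92.4]
eef_rot: [[-0.068, 0.998, 0.001], [0.998, 0.068, 0.002], [0.002, 0.001, -1.0]]
force: [-2.5, -0.3, 4.8]
gripper_width: 0.318
```

```bash
python3 go.py 544 266.4 92.3 94
```

```text
t 7.3167 pos [544.2 265.8  92.4] yaw 93.92 F [-2.5 -0.3  4.8] w 0.318
shift mm [ 0.6 -0.2  0.1] rot deg [ 0.08 -0.09 -0.08]
```

Contact at the expected height: force went from -1.6 to +4.8 N at TCP z 92.4 (predicted 92.3). Releasing.

Request:
send_rows([
  {"x":0,"y":0,"z":0,"rx":0,"ry":0,"rz":0,"hand":38},
  {"x":0,"y":0,"z":0,"rx":0,"ry":0,"rz":0,"hand":45},
  {"x":0,"y":0,"z":0,"rx":0,"ry":0,"rz":0,"hand":60},
  {"x":0,"y":0,"z":0,"rx":0,"ry":0,"rz":0,"hand":80},
  {"x":0,"y":0,"z":0,"rx":0,"ry":0,"rz":0,"hand":80},
  {"x":0,"y":0,"z":0,"rx":0,"ry":0,"rz":0,"hand":80},
])

```text
t: 7.82
tcp_pos: [544.2, 265.8, 92.3]
eef_rot: [[-0.068, 0.998, 0.001], [0.998, 0.068, 0.002], [0.002, 0.001, -1.0]]
force: [-0.6, 0.0, 0.0]
gripper_width: 0.8
```

```bash
python3 go.py 544 266.4 92.3 94; python3 - <<'E'
from h import *
c=cap('wrist','w7.png')
E
```

```text
t 7.8167 pos [544.2 265.8  92.3] yaw 93.92 F [-0.6  0.   0. ] w 0.8
shift mm [ 0.6 -0.2 -0. ] rot deg [ 0.08 -0.09 -0.08]
```

View pics/w7.png

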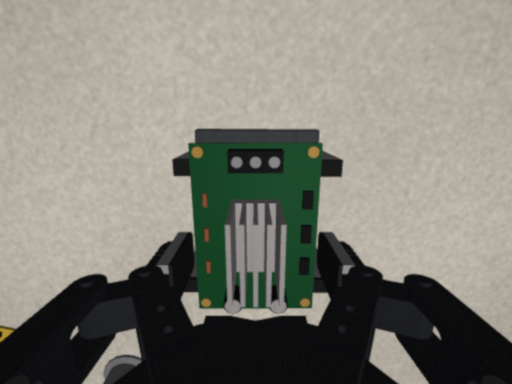

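Released: the board is still on both rails, with clearance to the fingers on both sides. I go straight up, then back off to clear the top camera.

Request:
send_rows([
  {"x":0,"y":0,"z":-0.005,"rx":0,"ry":0,"rz":0,"hand":80},
  {"x":0,"y":0,"z":-0.02,"rx":0,"ry":0,"rz":0,"hand":80},
  {"x":0,"y":0,"z":-0.045,"rx":0,"ry":0,"rz":0,"hand":80},
  {"x":0,"y":0,"z":-0.075,"rx":0,"ry":0,"rz":0,"hand":80},
  {"x":0,"y":0,"z":-0.105,"rx":0,"ry":0,"rz":0,"hand":80},
  {"x":0,"y":0,"z":-0.13,"rx":0,"ry":0,"rz":0,"hand":80},
  {"x":0.02,"y":0,"z":-0.14,"rx":0,"ry":0,"rz":0,"hand":80},
  {"x":0.05,"y":-0.01,"z":-0.14,"rx":0,"ry":0,"rz":0,"hand":80},
  {"x":0.08,"y":-0.02,"z":-0.14,"rx":0,"ry":0,"rz":0,"hand":80},
  {"x":0.11,"y":-0.03,"z":-0.14,"rx":0,"ry":0,"rz":0,"hand":80},
])

```text
t: 8.7
tcp_pos: [506.4, 374.2, 233.5]
eef_rot: [[-0.067, 0.998, 0.002], [0.998, 0.067, 0.003], [0.003, 0.003, -1.0]]
force: [-1.2, 0.6, -0.5]
gripper_width: 0.795
```

Request:
send_rows([
  {"x":0.03,"y":-0.015,"z":0,"rx":0,"ry":0,"rz":0,"hand":80},
  {"x":0.06,"y":-0.03,"z":0,"rx":0,"ry":0,"rz":0,"hand":80},
  {"x":0.09,"y":-0.045,"z":0,"rx":0,"ry":0,"rz":0,"hand":80},
  {"x":0.12,"y":-0.06,"z":0,"rx":0,"ry":0,"rz":0,"hand":80},
  {"x":0.15,"y":-0.075,"z":0,"rx":0,"ry":0,"rz":0,"hand":80},
  {"x":0.18,"y":-0.09,"z":0,"rx":0,"ry":0,"rz":0,"hand":80},
  {"x":0.2,"y":-0.1,"z":0,"rx":0,"ry":0,"rz":0,"hand":80},
  {"x":0.2,"y":-0.1,"z":0,"rx":0,"ry":0,"rz":0,"hand":80},
])

```text
t: 9.37
tcp_pos: [386.9, 572.9, 233.4]
eef_rot: [[-0.076, 0.997, -0.001], [0.997, 0.076, 0.006], [0.006, -0.001, -1.0]]
force: [-1.3, 0.4, -0.9]
gripper_width: 0.805
```

```bash
python3 - <<'E'
from h import *
c=cap('top','t8.png');s=cap('side','s8.png')
im=cv2.cvtColor(c['img'],cv2.COLOR_RGB2BGR)
m=cv2.inRange(cv2.cvtColor(im,cv2.COLOR_BGR2HSV),(40,90,20),(90,255,255))
m=cv2.morphologyEx(m,cv2.MORPH_CLOSE,np.ones((3,3)))
for k in cv2.findContours(m,cv2.RETR_EXTERNAL,cv2.CHAIN_APPROX_NONE)[0]:
    if cv2.contourArea(k)<300: continue
    r=cv2.minAreaRect(cv2.convexHull(k));z=73 if r[0][0]<250 else 3
    P=np.array([onz(c,*p,z)[:2] for p in cv2.boxPoints(r)]);e=[np.linalg.norm(P[i]-P[(i+1)%4]) for i in range(4)];i=int(np.argmax(e));d=P[(i+1)%4]-P[i]
    print(np.round(r[0],1),P.mean(0),np.round(e,1),np.degrees(np.arctan2(d[1],d[0]))%180)
a=np.hstack([cv2.resize(im[140:240,100:200],(390,390)),cv2.resize(cv2.cvtColor(s['img'],cv2.COLOR_RGB2BGR)[90:190,150:250],(390,390))])
cv2.imwrite('pics/c8.png',cv2.convertScaleAbs(a,alpha=1.5));st=ctrl.get_state();print(st['t'],st['tcp_pos'],st['force'])
E
```

```text
[380.1 191.9] [ 539.91536002 -297.80148462] [ 75.8 108.5  75.2 108.1] 29.402769766424058
[149.8 191. ] [543.99605037 266.49115336] [ 77.1 110.1  76.2 110.1] 3.912535191533266
9.4667 [392.1256092  567.9225335  233.55839655] [ 0.05113276 -0.38828841  1.08930431]
```

View pics/c8.png

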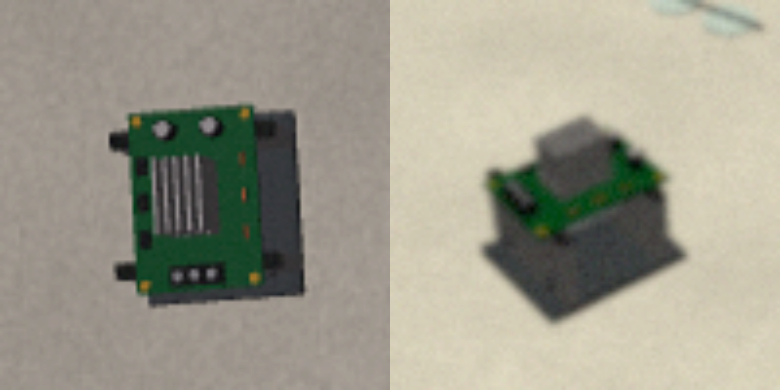

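The board lies on both rails, heatsink up, within 0.5 mm and 0.1° of the cradle's middle, and the psu board has not moved. I hand the job in.

```bash
python3 -c "
from h import *
print(ctrl.get_state()['joint_velocities']);print(ticket.finish_job())"
```

```text
[ 0.0339275  -0.01495938  0.0416651   0.0156389   0.01439076  0.00319583
  0.00039527]
the job is handed in; nothing more can be done
None
```

I gripped the heatsink board by its heatsink, carried it to the cradle, lowered it until it touched the rails and let go. I backed the arm off and handed the job in at about 9.5 s.

- **Position:** the last top view puts the board at (544.0, 266.5) mm and 3.9°. The cradle's middle measured (544.0, 266.9) mm and 4.0°.
- **Height:** the board touched down at TCP z 92.4 mm against a predicted 92.3 mm. At height z = 73 mm its outline measures 110 x 77 mm, and the pictures show it flat on both rails with the heatsink up.
- **Other board:** the drum board shows no movement in the top view. I did not touch the yellow look-alikes.
- **Disagreement:** the side camera's rough early fit of the cradle was off from the top view by about 10 mm and 5°. I trusted the top view, where the rail spacing (79.9 mm) and length (99–100 mm) came out right, and the wrist view over the rails bore it out.

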